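Change the kiln controller's program and start it

TASK

The kiln controller on the bench is still set to the program of its oblong key, which is latched down. First press the round program key until it latches and the oblong one pops up; then slide the guard fully off the start pad, and press the round start pad underneath, firmly but gently, until it registers (about half a second), then let go. Leave the square key, the square stop pad and the things lying around alone.

Things in the scene. Friction and masses are not known exactly. Their poses are not given: they have to be found in the camera images.
- console_top (a point): Kiln controller: flat grey box fixed to the bench, 210 mm deep (x), 270 wide (y), 50 high, turned up to 0.3 rad. This point is the centre of its flat top. Own axes: x to its back (blank display), y to its left, z up. Three keys in a row at x = +35, y = +55, 0, -55 mm, in any order. Guard rails 10.5 mm high along y at x = -84 and -16, from y = -37 to +107 mm, 62 mm apart inside.
- key_round_top (a point): Centre of the top face of the round program key (white cap, 32 mm diameter), which is the one to press. It stands 16 mm above the controller's top when up, 8 mm when latched; this point moves with it. Its x, y axes are the controller's.
- key_square_top (a point): Centre of the top of the square key (30 x 30 mm, up at the start); same heights. A spring-return key for skipping a step, no part of the interlock. Not to be pressed.
- key_oblong_top (a point): Centre of the top of the oblong program key (36 mm along x, 16 mm along y), latched down at the start; same heights.
- key_round (a joint): Depth of the round key: 0 up, 0.008 m fully down and latched. It is interlocked with the oblong key: their depths always add up to 0.008 m, so the round key pressed home pushes the oblong one up. The press takes about 3 N all the way; both stay where they are left, so press until the stop is felt.
- key_square (a joint): Depth of the square key, 0 to 0.008 m; 0 (up) at the start.
- key_oblong (a joint): Depth of the oblong key, 0 to 0.008 m; 0.008 (latched) at the start.
- guard (a joint): Opening of the guard: 0 covers the start pad, 0.07 m fully open against its stop (slid along the controller's +y, to its left). It starts 0 to 0.012 m open, stays where it is left, and slides with about 1.5 N.
- guard_tab (a point): Top centre of the guard's black push tab (40 mm along x, 12 along y), 33 mm above the controller's top; moves with the guard. It stands 24 mm above the guard's 60 x 60 mm steel plate, which reaches from 52 mm on the -y side of this point to 8 mm on its +y side, so a closed gripper can come down over the plate beside the tab and push it to +y.
- start_pad: Start pad: round grey membrane pad, 32 mm diameter, under the guard, at x = -50, y = 0 mm on the controller; origin at the centre of its upper face, 3 mm above the controller's top. It hardly moves: about 1 mm for 5 N, at its stop at 1.5 mm. It registers when pressed with more than 4 N for 0.3 s without a break; more than 30 N damages it.
- stop_pad: Stop pad: square grey membrane pad, 32 x 32 mm, at x = -50, y = -82 mm on the controller, beside the guard; origin at the centre of its upper face, 3 mm above the controller's top. Not to be pressed.
- wax_block: Bystander: yellow block of beeswax, 43x64x26 mm, to the right in front of the controller; origin at the centre of its underside.
- tape_roll: Bystander: roll of tape, 67 mm diameter, 19 mm high, to the right of the controller; origin at the centre of its underside.
- block_b: Bystander: wooden ladle, 60x160x34 mm, lying to the left of the controller; origin at the centre of its underside.

How it is judged:
By the outcome, as a careful person would: the job done as asked, in the order asked, and still so for the second after the job is handed in, with the robot touching nothing.
It also fails if it takes over 45 s, if anything falls off the work surface, if the arm or the gripper's body presses on something with over 40 N, if the wrist force passes 120 N, or if a joint passes its speed limit or range.

ROBOT

A 6-joint arm with a two-finger parallel gripper is mounted at the origin on a cart in front of the work surface, level with it; the furniture and walls round the work are solid. World frame = base frame: x ahead of the robot, y to its left, z up, the work surface at z = 0. Lengths are in m, angles in degrees, forces in N, time in s.
With the tool pointing down it reaches from about 0.3 to 0.825 m from the base axis. Payload 5.4 kg.
Tool frame: the origin (TCP) lies midway between the tips of the shut fingers; the grasp point (between the pads) lies 19 mm behind it; z points along the fingers, x is the direction in which the jaws open and shut, and the axes are right-handed (so a half turn about z gives the same grasp; the last joint's range is limited). The gripper opens to 92 mm and grips with 3 to 60 N. Pads are 20 mm wide; open, the fingers measure 128 mm over their backs; the gripper's body (75 mm by 189 mm) begins 69 mm behind the grasp point.
Start: joints at [-79.933, 9.076, 91.501, -0, 79.423, -12.038], TCP at [0.216, -0.533, 0.215] pointing down, gripper open.
Joint ranges: [-166.64, 166.64], [-54.1, 131.32], [10.49, 154.53], [-73.88, 253.88], [9.74, 151.15], [-171.62, 171.62]. Speed limits (degrees/s): [147.25, 147.25, 180, 180, 180, 180].

INTERFACE

Orientations are given as a 3x3 rotation matrix whose columns are the frame's x, y, z axes.
In Python, from cell import r gives the robot as it stands.
- The arm moves only by the tool servo_tool, never from a script. Its argument "commands" is a list of rows, each an object of numbers: "jaw": the opening, from 0 (shut) to 1 (fully open); "tx", "ty", "tz": the shift along the tool's x, y, z in mm; "roll": the turn about the tool's z in degrees. In form: [{"jaw": .., "tx": .., "ty": .., "tz": .., "roll": ..}, ...]. A call has 1 to 10 rows; each row is the pose to reach, as a shift and turn from the pose commanded when the call began, along the tool's axes at that moment; what a row does not reach only later rows make up. A row lasts 1/12 s, in which the tool goes at most 41.7 mm and 7.16 degrees, less where a joint would pass 70% of its speed; a pose out of reach is approached as far as the arm can. A call with a gripper value outside its range is refused whole. The fingers move at their own pace and stop on an object; the grip force is fixed at half the most. Time passes only in rows, so rows that repeat a pose let the fingers close. It gives the time, the measured TCP pose, the force and the opening at its end, in the units of the state.
- r.observe(): the state, without advancing time (a new reading comes with each control period).
- r.camera(name): name is "side" or "top" or "wrist"; returns a dict with "color" (420x560x3 uint8, red, green, blue), "fx", "fy", "cx", "cy" (pixels), "distortion" ([k1, k2, p1, p2, k3] as OpenCV has them; the pictures are not rectified), "R" (3x3) and "t" (3): a world point X has camera coordinates R X + t. Camera axes: x right, y down, z forward; pixel columns grow to the right and rows downward; lengths in m; the calibration is good to about 2 mm. A picture is of the moment at which its call begins. There is no depth.
- r.job_done(): hands the job in, once; it reports no verdict.
Trained networks look in the newest picture that a camera, given by its name, has taken for a name from the list of things; names that differ only in an ending like _2 or _b are one class to them, and where a whole thing is asked for, a point or a joint stands for the part that bears it (a point fixed in the world has none). Each returns a list of dicts, best first, with "conf" (0 to 1); they miss things now and then, are a little off and sometimes report something else, mostly with a low value. They report only what shows in the picture. A call takes as long as a camera call.
- r.boxes_of(camera, target): "xy" ([column, row] in pixels, amid what is visible of it).
- r.mark_of(camera, target): "xy" ([column, row] in pixels: a listed point, or the origin of a listed thing).
The state is a dict: "clock": time; "joints": joint angles; "dq": joint speeds; "joint_efforts": joint torques, N m; "ee_pos": TCP position; "orientation": TCP orientation; "wrist_force": force on the tool from outside, world axes, zero at the start; "moment": the same for the moment, N m; "width": opening from 0.0 (shut) to 1.0 (fully open).
Only numpy, scipy, OpenCV 4.12 (cv2) and the standard library are available. Lean on these libraries where they do the work, as an engineer would, in place of code of your own. Each camera call takes 0.05 s, during which the arm holds its last target.

## Working session

There is one attempt and no reset: what is moved stays moved. The work goes in short steps, Python scripts to look and compute and a tool call to move; the robot and the scene stay as the last step left them, time stands still between calls to the robot, and variables do not carry over. Pictures are saved under pics/ and viewed, and the job is handed in when it is done.

Besides the shell and the picture viewer there is one more tool, called after ">>>" as name(argument=value, ...) on one line, values as JSON. servo_tool: Moves the arm, as the interface text tells. Its arguments: {"type":"object","properties":{"commands":{"type":"array","items":{"type":"object","properties":{"jaw":{"type":"number"},"tx":{"type":"number"},"ty":{"type":"number"},"tz":{"type":"number"},"roll":{"type":"number"}}}}},"required":["commands"]}

```bash
mkdir -p pics; ls
cat > h.py <<'E'
import numpy as np,cv2
from cell import r
def snap(n,f):
    c=r.camera(n); cv2.imwrite('pics/'+f,c['color'][:,:,::-1]); return c
def K(c): return np.array([[c['fx'],0,c['cx']],[0,c['fy'],c['cy']],[0,0,1.]])
def proj(c,P):
    R=np.array(c['R']);t=np.array(c['t'],float)
    return cv2.projectPoints(np.atleast_2d(np.array(P,float)),cv2.Rodrigues(R)[0],t,K(c),np.array(c['distortion'],float))[0][:,0]
def ray(c,xy,z):
    R=np.array(c['R']);t=np.array(c['t'],float)
    u=cv2.undistortPoints(np.array([[xy]],float),K(c),np.array(c['distortion'],float))[0,0]
    d=R.T@np.array([u[0],u[1],1]);o=-R.T@t
    return o+d*(z-o[2])/d[2]
E
python3 - <<'E'
from h import *
names=[('console_top',.05),('key_round_top',.066),('key_square_top',.066),('key_oblong_top',.058),('guard_tab',.083),('start_pad',.053),('stop_pad',.053),('wax_block',0),('tape_roll',0),('block_b',0)]
for n in ['top','side','wrist']:
    c=snap(n,n+'0.png')
    for k,z in names:
        for d in r.mark_of(n,k)[:2]:
            print(n,k,np.round(d['xy'],1),round(d['conf'],2),np.round(ray(c,d['xy'],z),4))
print(r.observe())
E
```

```text
pics
top console_top [278.1 220.2] 0.77 [0.5322 0.0735 0.05  ]
top key_round_top [253.4 211.1] 0.44 [0.5528 0.1304 0.066 ]
top key_square_top [278.  203.1] 0.73 [0.5701 0.0725 0.066 ]
top key_oblong_top [296.9 196.1] 0.5 [0.5873 0.0273 0.058 ]
top guard_tab [270.6 238.9] 0.78 [0.4843 0.0917 0.083 ]
top wax_block [365. 260.] 0.86 [ 0.4362 -0.1349  0.    ]
top tape_roll [407.7 155.3] 0.94 [ 0.6985 -0.2622  0.    ]
top block_b [134.1 197. ] 0.82 [0.6103 0.4324 0.    ]
top block_b [276.9 202.1] 0.45 [0.5865 0.075  0.    ]
side console_top [275.7 209.3] 0.7 [0.5346 0.0802 0.05  ]
side console_top [293.6 166.7] 0.23 [0.6036 0.3296 0.05  ]
side key_round_top [268.1 232.8] 0.51 [ 0.5106 -0.0469  0.066 ]
side key_round_top [282.9 198.7] 0.46 [0.5566 0.1114 0.066 ]
side key_square_top [287.7 203.4] 0.59 [0.5695 0.087  0.066 ]
side key_oblong_top [294.9 220.7] 0.46 [0.5858 0.0147 0.058 ]
side guard_tab [254.3 203. ] 0.66 [0.4731 0.0655 0.083 ]
side tape_roll [352.3 314.4] 0.75 [ 0.7009 -0.2633  0.    ]
side block_b [294.7 164.6] 0.76 [0.6167 0.433  0.    ]
{'clock': 1.65, 'joints': array([-7.99334451e+01,  9.07593311e+00,  9.15012539e+01, -1.84870732e-03,
        7.94267501e+01, -1.20368104e+01]), 'dq': array([ 2.11804044e-02,  9.15133468e-05,  7.45781944e-02, -4.15995040e-02,
        2.23082207e-02,  1.16967615e-01]), 'joint_efforts': array([ 6.05375099e-04, -3.85567224e+01, -3.22356927e+01,  7.02715712e-02,
        3.07402457e-02, -2.19040913e-05]), 'ee_pos': array([ 0.21633405, -0.53271245,  0.21459931]), 'orientation': array([[ 3.76284168e-01, -9.26504303e-01, -4.32407798e-05],
       [-9.26504301e-01, -3.76284170e-01,  6.21133388e-05],
       [-7.38190966e-05,  1.66905024e-05, -9.99999997e-01]]), 'wrist_force': array([-0.24747202, -0.40196667, -0.1709354 ]), 'moment': array([-0.01953828,  0.00823694, -0.04481597]), 'width': 0.9989155150115806}
```

Run:
```python
import cv2
for n,(x,y) in dict(top=(200,160),side=(200,150)).items():
    im=cv2.imread(f'pics/{n}0.png')[y:y+120,x:x+160]
    cv2.imwrite(f'pics/{n}0z.png',cv2.resize(im,None,fx=5,fy=5,interpolation=cv2.INTER_CUBIC))
```

```text
(no output)
```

View pics/top0.png

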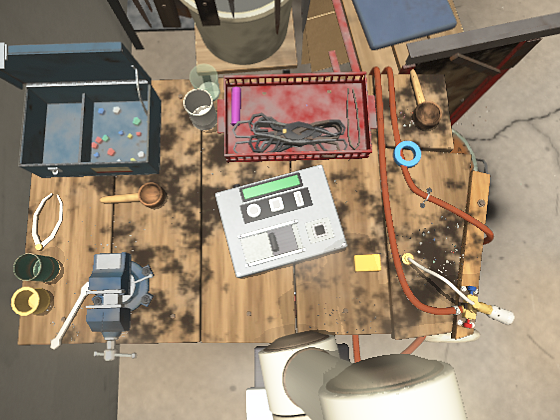

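```bash
sleep 0.1
```

```text
(no output)
```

View pics/top0z.png

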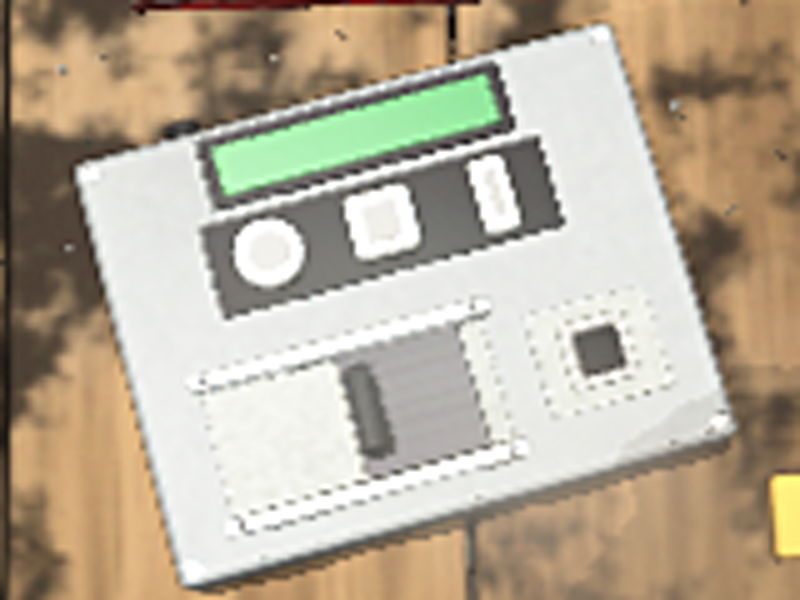

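View pics/side0z.png

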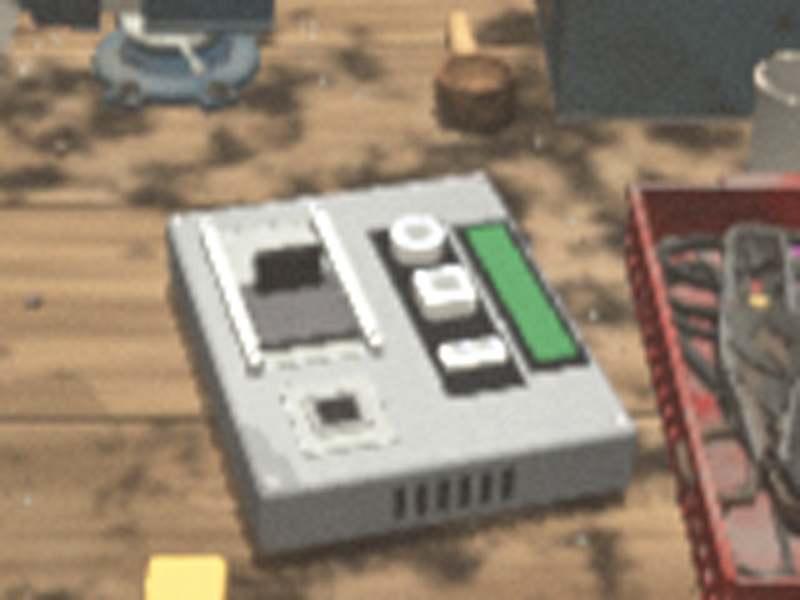

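```bash
cat > fit.py <<'E'
from h import *
from scipy.optimize import least_squares
z=.05
L={'FL':(-.105,.135,0),'BL':(.105,.135,0),'BR':(.105,-.135,0),'FR':(-.105,-.135,0),'rk':(.035,.055,.016),'sk':(.035,0,.016),'ok':(.035,-.055,.008),'stop':(-.05,-.082,.003)}
T={'FL':(185,580),'BL':(78,168),'BR':(608,26),'FR':(734,430),'rk':(269,252),'sk':(382,221),'ok':(494,195),'stop':(600,349)}
S={'FL':(169,218),'BL':(485,176),'BR':(634,437),'FR':(263,497),'rk':(419,233),'sk':(445,284),'ok':(474,351),'stop':(338,409)}
def W(p,l):
    c,s=np.cos(p[2]),np.sin(p[2]); return np.array([p[0]+c*l[0]-s*l[1],p[1]+s*l[0]+c*l[1],z+l[2]])
if __name__=='__main__':
    ct,cs=r.camera('top'),r.camera('side')
    def px(d,off): return {k:(np.array(v)+.5)/5-.5+off for k,v in d.items()}
    obs=[(ct,px(T,(200,160))),(cs,px(S,(200,150)))]
    def f(p,o=obs): return np.concatenate([np.concatenate([proj(c,W(p,L[k]))[0]-v for k,v in d.items()]) for c,d in o])
    for o in (obs[:1],obs[1:],obs):
        q=least_squares(lambda p:f(p,o),[.53,.075,.2],loss='soft_l1',x_scale=[.01,.01,.1]);print(q.x, np.round(q.fun.reshape(-1,2),1).tolist())
    p=q.x
    g=lambda t:np.concatenate([proj(ct,W(p,(-.05,t[0],.033)))[0]-((np.array((370,410))+.5)/5-.5+(200,160)), proj(cs,W(p,(-.05,t[0],.033)))[0]-((np.array((290,256))+.5)/5-.5+(200,150))])
    t=least_squares(g,[.02]);print('tab y',t.x,t.fun)
    for k in L: print(k,np.round(W(p,L[k]),4))
    print('start',W(p,(-.05,0,.003)),'tab',W(p,(-.05,t.x[0],.033)))
E
python3 fit.py
```

```text
[0.5348291  0.0687157  0.24690159] [[-0.5, 2.6], [-1.4, -0.6], [0.6, -1.9], [1.7, 0.5], [-0.1, 0.0], [-0.0, -0.1], [-0.0, -0.4], [-0.0, 0.2]]
[0.53759602 0.06302247 0.23672634] [[-0.9, -0.7], [0.7, -0.9], [1.8, -0.9], [-1.0, 0.3], [0.0, -0.0], [0.1, 0.1], [-0.0, 0.2], [-0.1, 0.8]]
[0.53619339 0.06758725 0.24228728] [[-0.3, 1.8], [-0.8, -1.5], [1.3, -2.2], [2.0, 0.3], [0.4, -0.7], [0.5, -0.7], [0.5, -0.9], [0.4, -0.2], [-1.5, -1.3], [-0.1, -1.8], [1.2, -2.1], [-1.1, -0.8], [-0.6, -0.9], [-0.5, -0.8], [-0.6, -0.8], [-0.5, -0.2]]
tab y [0.02929467] [ 0.45251953 -1.19471712 -0.5771808  -1.50542214]
FL [0.4019 0.1735 0.05  ]
BL [0.6057 0.2238 0.05  ]
BR [ 0.6705 -0.0383  0.05  ]
FR [ 0.4666 -0.0887  0.05  ]
rk [0.557  0.1294 0.066 ]
sk [0.5702 0.076  0.066 ]
ok [0.5834 0.0226 0.058 ]
stop [ 0.5073 -0.024   0.053 ]
start [0.48765381 0.05559106 0.053     ] tab [0.48062532 0.08403009 0.083     ]
```

>>> servo_tool(commands=[{"jaw": 0, "tx": -30, "ty": -35, "tz": 0, "roll": -6}, {"jaw": 0, "tx": -57, "ty": -66, "tz": 0, "roll": -12}, {"jaw": 0, "tx": -84, "ty": -97, "tz": 0, "roll": -18}, {"jaw": 0, "tx": -111, "ty": -128, "tz": 0, "roll": -24}, {"jaw": 0, "tx": -138, "ty": -159, "tz": 0, "roll": -30}, {"jaw": 0, "tx": -165, "ty": -190, "tz": 0, "roll": -36}, {"jaw": 0, "tx": -192, "ty": -221, "tz": 0, "roll": -42}, {"jaw": 0, "tx": -219, "ty": -252, "tz": 0, "roll": -48}, {"jaw": 0, "tx": -246, "ty": -285, "tz": 0, "roll": -54}, {"jaw": 0, "tx": -270, "ty": -315, "tz": 0, "roll": -60}])

```text
clock: 2.58
ee_pos: [0.4072, -0.162, 0.2149]
orientation: [[0.991, -0.132, 0.001], [-0.132, -0.991, -0.001], [0.001, 0.0, -1.0]]
wrist_force: [0.2, -0.1, -0.4]
width: 0.298
```

>>> servo_tool(commands=[{"jaw": 0, "tx": 13, "ty": -37, "tz": 0, "roll": -6}, {"jaw": 0, "tx": 26, "ty": -74, "tz": 0, "roll": -12}, {"jaw": 0, "tx": 39, "ty": -111, "tz": 0, "roll": -18}, {"jaw": 0, "tx": 52, "ty": -148, "tz": 0, "roll": -22}, {"jaw": 0, "tx": 65, "ty": -185, "tz": 0, "roll": -22}, {"jaw": 0, "tx": 78, "ty": -222, "tz": 0, "roll": -22}, {"jaw": 0, "tx": 91, "ty": -259, "tz": 10, "roll": -22}, {"jaw": 0, "tx": 104, "ty": -296, "tz": 20, "roll": -22}, {"jaw": 0, "tx": 109, "ty": -311, "tz": 30, "roll": -22}, {"jaw": 0, "tx": 109, "ty": -311, "tz": 40, "roll": -22}])

```text
clock: 3.42
ee_pos: [0.5581, 0.1322, 0.174]
orientation: [[0.969, 0.248, 0.001], [0.248, -0.969, 0.001], [0.001, -0.001, -1.0]]
wrist_force: [-0.9, 0.1, 0.6]
width: 0.008
```

Run:
```python
from h import *
c=snap('wrist','w1.png')
o=r.observe();print(o['ee_pos'],o['orientation'][:,0],o['width'],o['wrist_force'])
for k,z in [('key_round_top',.066),('key_square_top',.066),('key_oblong_top',.058),('guard_tab',.083),('stop_pad',.053)]:
    for d in r.mark_of('wrist',k)[:1]: print(k,np.round(d['xy']),d['conf'],np.round(ray(c,d['xy'],z),4))
print(proj(c,[o['ee_pos'],[.557,.1294,.066]]))
```

```text
[0.55607059 0.13022071 0.17144666] [ 0.96915274  0.24642871 -0.00398324] 0.004720246515155257 [-0.48838731 -0.79581888 -1.68010748]
key_round_top [274. 209.] 0.67 [0.5556 0.1305 0.066 ]
guard_tab [170. 244.] 0.7 [0.4791 0.0851 0.083 ]
[[273.98277175 260.75033565]
 [275.67990853 210.25731862]]
```

View pics/w1.png

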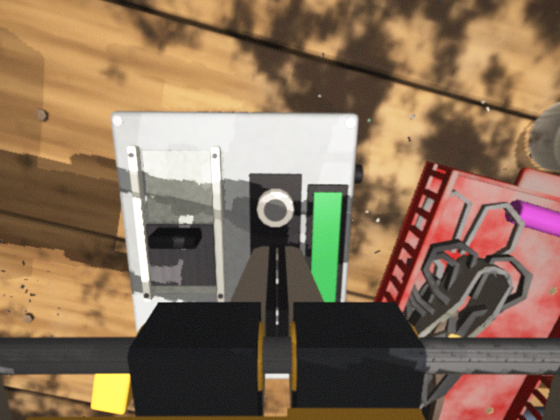

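>>> servo_tool(commands=[{"jaw": 0, "tz": 20}, {"jaw": 0, "tz": 45}, {"jaw": 0, "tz": 70}, {"jaw": 0, "tz": 88}, {"jaw": 0, "tz": 98}, {"jaw": 0, "tz": 103}, {"jaw": 0, "tz": 106}, {"jaw": 0, "tz": 106}])

```text
validation failed for argument at $.co...
```

>>> servo_tool(commands=[{"jaw": 0, "tz": 3}, {"jaw": 0, "tz": 5}, {"jaw": 0, "tz": 5}])

```text
validation failed for argument at $.co...
```

All fields are needed.

>>> servo_tool(commands=[{"jaw": 0, "tx": 0, "ty": 0, "roll": 0, "tz": 20}, {"jaw": 0, "tx": 0, "ty": 0, "roll": 0, "tz": 45}, {"jaw": 0, "tx": 0, "ty": 0, "roll": 0, "tz": 70}, {"jaw": 0, "tx": 0, "ty": 0, "roll": 0, "tz": 88}, {"jaw": 0, "tx": 0, "ty": 0, "roll": 0, "tz": 98}, {"jaw": 0, "tx": 0, "ty": 0, "roll": 0, "tz": 103}, {"jaw": 0, "tx": 0, "ty": 0, "roll": 0, "tz": 106}, {"jaw": 0, "tx": 0, "ty": 0, "roll": 0, "tz": 106}])

```text
clock: 4.38
ee_pos: [0.5579, 0.1287, 0.0694]
orientation: [[0.97, 0.243, 0.001], [0.243, -0.97, 0.0], [0.001, 0.0, -1.0]]
wrist_force: [-0.1, -0.3, 0.1]
width: 0.001
```

>>> servo_tool(commands=[{"jaw": 0, "tx": 0, "ty": 0, "roll": 0, "tz": 2}, {"jaw": 0, "tx": 0, "ty": 0, "roll": 0, "tz": 4}, {"jaw": 0, "tx": 0, "ty": 0, "roll": 0, "tz": 6}, {"jaw": 0, "tx": 0, "ty": 0, "roll": 0, "tz": 8}, {"jaw": 0, "tx": 0, "ty": 0, "roll": 0, "tz": 8}])

```text
clock: 4.8
ee_pos: [0.5581, 0.129, 0.061]
orientation: [[0.97, 0.244, 0.002], [0.244, -0.97, -0.0], [0.002, 0.0, -1.0]]
wrist_force: [0.6, 0.5, 1.1]
width: 0.005
```

>>> servo_tool(commands=[{"jaw": 0, "tx": 0, "ty": 0, "roll": 0, "tz": 2}, {"jaw": 0, "tx": 0, "ty": 0, "roll": 0, "tz": 3}, {"jaw": 0, "tx": 0, "ty": 0, "roll": 0, "tz": 3}])

```text
clock: 5.05
ee_pos: [0.558, 0.129, 0.0584]
orientation: [[0.97, 0.244, 0.001], [0.244, -0.97, -0.0], [0.001, 0.0, -1.0]]
wrist_force: [0.8, -0.2, 5.3]
width: 0.005
```

>>> servo_tool(commands=[{"jaw": 0, "tx": 0, "ty": 0, "roll": 0, "tz": 1}, {"jaw": 0, "tx": 0, "ty": 0, "roll": 0, "tz": 1}, {"jaw": 0, "tx": 0, "ty": 0, "roll": 0, "tz": 1}])

```text
clock: 5.3
ee_pos: [0.558, 0.129, 0.0583]
orientation: [[0.97, 0.244, 0.001], [0.244, -0.97, -0.0], [0.001, 0.0, -1.0]]
wrist_force: [-2.9, -1.0, 10.8]
width: 0.004
```

>>> servo_tool(commands=[{"jaw": 0, "tx": 0, "ty": 0, "roll": 0, "tz": 1}, {"jaw": 0, "tx": 0, "ty": 0, "roll": 0, "tz": 1}, {"jaw": 0, "tx": 0, "ty": 0, "roll": 0, "tz": 1}])

```text
clock: 5.55
ee_pos: [0.5581, 0.129, 0.0582]
orientation: [[0.97, 0.244, 0.001], [0.244, -0.97, -0.0], [0.001, 0.001, -1.0]]
wrist_force: [-5.7, -1.1, 17.4]
width: 0.008
```

>>> servo_tool(commands=[{"jaw": 0, "tx": 0, "ty": 0, "roll": 0, "tz": -15}, {"jaw": 0, "tx": 0, "ty": 0, "roll": 0, "tz": -45}, {"jaw": 0, "tx": -10, "ty": 6, "roll": 0, "tz": -75}, {"jaw": 0, "tx": -40, "ty": 24, "roll": 0, "tz": -85}, {"jaw": 0, "tx": -65, "ty": 38, "roll": 0, "tz": -85}, {"jaw": 0, "tx": -80, "ty": 46, "roll": 0, "tz": -85}, {"jaw": 0, "tx": -86, "ty": 48, "roll": 0, "tz": -85}, {"jaw": 0, "tx": -86, "ty": 48, "roll": 0, "tz": -85}])

```text
clock: 6.22
ee_pos: [0.4843, 0.0613, 0.14]
orientation: [[0.97, 0.242, -0.002], [0.242, -0.97, 0.0], [-0.001, -0.001, -1.0]]
wrist_force: [0.4, -0.8, 0.6]
width: 0.003
```

Run:
```python
from h import *
c=snap('wrist','w2.png');o=r.observe();print(o['ee_pos'],o['orientation'][:,0],o['wrist_force'])
for k,z in [('key_round_top',.058),('guard_tab',.083)]:
    for d in r.mark_of('wrist',k)[:1]: print(k,np.round(d['xy']),d['conf'],np.round(ray(c,d['xy'],z),4))
c=snap('side','s2.png')
im=c['color'][150:270,200:360,::-1]
cv2.imwrite('pics/s2z.png',cv2.resize(im,None,fx=5,fy=5,interpolation=cv2.INTER_CUBIC))
```

```text
[0.48517592 0.06169406 0.14016585] [ 9.70047127e-01  2.42915969e-01 -6.35365502e-04] [-0.15962504  0.29665013 -0.36338869]
key_round_top [394. 152.] 0.69 [0.555  0.1298 0.058 ]
guard_tab [281. 194.] 0.9 [0.4801 0.0846 0.083 ]
```

View pics/w2.png

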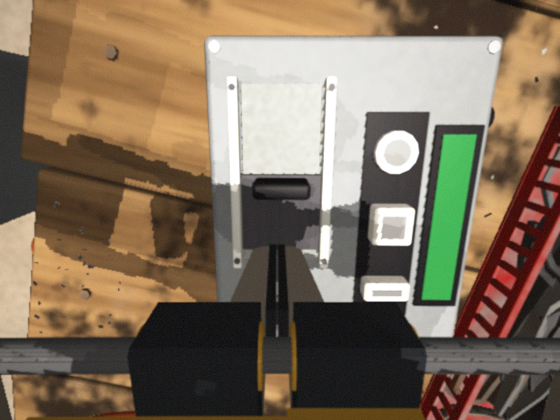

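View pics/s2z.png

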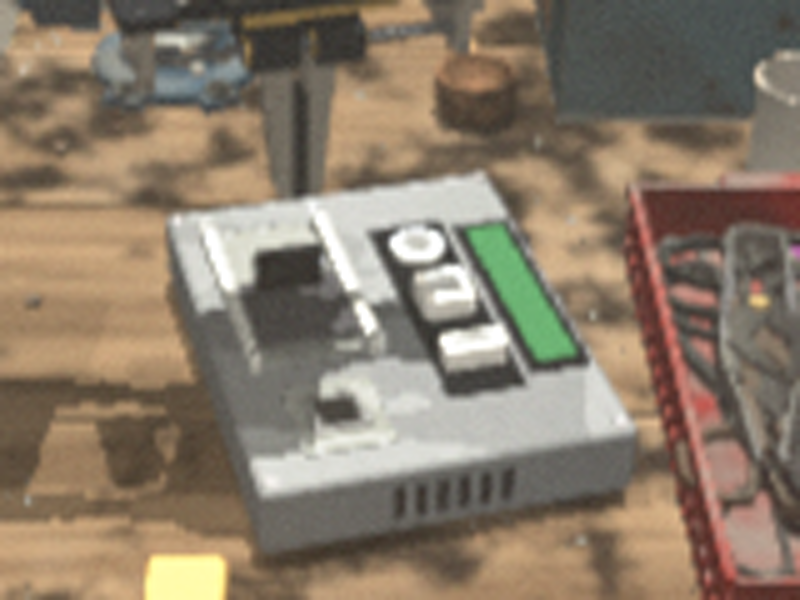

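>>> servo_tool(commands=[{"jaw": 0, "tx": 0, "ty": 0, "roll": 0, "tz": 20}, {"jaw": 0, "tx": 0, "ty": 0, "roll": 0, "tz": 45}, {"jaw": 0, "tx": 0, "ty": 0, "roll": 0, "tz": 62}, {"jaw": 0, "tx": 0, "ty": 0, "roll": 0, "tz": 70}, {"jaw": 0, "tx": 0, "ty": 0, "roll": 0, "tz": 72}, {"jaw": 0, "tx": 0, "ty": 0, "roll": 0, "tz": 72}])

```text
clock: 6.92
ee_pos: [0.4857, 0.0618, 0.0684]
orientation: [[0.97, 0.244, -0.001], [0.244, -0.97, 0.0], [-0.001, -0.0, -1.0]]
wrist_force: [1.6, -0.5, -0.1]
width: -0.002
```

>>> servo_tool(commands=[{"jaw": 0, "tx": 0, "ty": -4, "roll": 0, "tz": 0}, {"jaw": 0, "tx": 0, "ty": -8, "roll": 0, "tz": 0}, {"jaw": 0, "tx": 0, "ty": -12, "roll": 0, "tz": 0}, {"jaw": 0, "tx": 0, "ty": -18, "roll": 0, "tz": 0}, {"jaw": 0, "tx": 0, "ty": -24, "roll": 0, "tz": 0}, {"jaw": 0, "tx": 0, "ty": -30, "roll": 0, "tz": 0}, {"jaw": 0, "tx": 0, "ty": -36, "roll": 0, "tz": 0}, {"jaw": 0, "tx": 0, "ty": -42, "roll": 0, "tz": 0}, {"jaw": 0, "tx": 0, "ty": -48, "roll": 0, "tz": 0}, {"jaw": 0, "tx": 0, "ty": -52, "roll": 0, "tz": 0}])

```text
clock: 7.75
ee_pos: [0.4726, 0.1127, 0.0686]
orientation: [[0.97, 0.244, -0.0], [0.244, -0.97, 0.0], [-0.0, -0.0, -1.0]]
wrist_force: [2.0, -1.5, 0.2]
width: 0.002
```

>>> servo_tool(commands=[{"jaw": 0, "tx": 0, "ty": -4, "roll": 0, "tz": 0}, {"jaw": 0, "tx": 0, "ty": -8, "roll": 0, "tz": 0}, {"jaw": 0, "tx": 0, "ty": -11, "roll": 0, "tz": 0}, {"jaw": 0, "tx": 0, "ty": -14, "roll": 0, "tz": 0}, {"jaw": 0, "tx": 0, "ty": -16, "roll": 0, "tz": 0}, {"jaw": 0, "tx": 0, "ty": -16, "roll": 0, "tz": 0}])

```text
clock: 8.25
ee_pos: [0.4686, 0.1279, 0.0684]
orientation: [[0.97, 0.244, -0.001], [0.244, -0.97, 0.0], [-0.001, -0.001, -1.0]]
wrist_force: [0.3, 0.5, 0.6]
width: 0.003
```

>>> servo_tool(commands=[{"jaw": 0, "tx": 0, "ty": -1, "roll": 0, "tz": 0}, {"jaw": 0, "tx": 0, "ty": -2, "roll": 0, "tz": 0}, {"jaw": 0, "tx": 0, "ty": -3, "roll": 0, "tz": 0}, {"jaw": 0, "tx": 0, "ty": -3, "roll": 0, "tz": 0}])

```text
clock: 8.58
ee_pos: [0.468, 0.1301, 0.0684]
orientation: [[0.97, 0.244, -0.001], [0.244, -0.97, -0.001], [-0.001, 0.0, -1.0]]
wrist_force: [0.6, -2.5, -0.2]
width: 0.005
```

>>> servo_tool(commands=[{"jaw": 0, "tx": 0, "ty": -1, "roll": 0, "tz": 0}, {"jaw": 0, "tx": 0, "ty": -2, "roll": 0, "tz": 0}, {"jaw": 0, "tx": 0, "ty": -2, "roll": 0, "tz": 0}])

```text
clock: 8.83
ee_pos: [0.4679, 0.1303, 0.0684]
orientation: [[0.97, 0.245, 0.0], [0.245, -0.97, -0.004], [-0.001, 0.004, -1.0]]
wrist_force: [1.4, -9.2, -1.6]
width: 0.007
```

>>> servo_tool(commands=[{"jaw": 0, "tx": 0, "ty": 8, "roll": 0, "tz": 0}, {"jaw": 0, "tx": 0, "ty": 10, "roll": 0, "tz": -25}, {"jaw": 0, "tx": 0, "ty": 25, "roll": 0, "tz": -45}, {"jaw": 0, "tx": 0, "ty": 50, "roll": 0, "tz": -55}, {"jaw": 0, "tx": 0, "ty": 72, "roll": 0, "tz": -55}, {"jaw": 0, "tx": 0, "ty": 79, "roll": 0, "tz": -55}, {"jaw": 0, "tx": 0, "ty": 79, "roll": 0, "tz": -55}])

```text
clock: 9.42
ee_pos: [0.4872, 0.0548, 0.1235]
orientation: [[0.971, 0.241, -0.0], [0.241, -0.971, 0.001], [0.0, -0.001, -1.0]]
wrist_force: [-0.0, 0.3, -0.2]
width: 0.005
```

Run:
```python
from h import *
o=r.observe();print(o['ee_pos'],o['orientation'][:,0],o['wrist_force'])
for n,z in (('wrist',0),('side',0),('top',0)):
    c=snap(n,n+'3.png')
    for k,z in [('start_pad',.053),('guard_tab',.083)]:
        for d in r.mark_of(n,k)[:1]: print(n,k,np.round(d['xy'],1),d['conf'],np.round(ray(c,d['xy'],z),4))
im=cv2.imread('pics/side3.png')[150:270,200:360]
cv2.imwrite('pics/s3z.png',cv2.resize(im,None,fx=5,fy=5,interpolation=cv2.INTER_CUBIC))
```

```text
[0.48723243 0.05478415 0.12354091] [9.70511449e-01 2.41055008e-01 1.06684069e-04] [-0.00042917  0.28468198 -0.22363107]
wrist start_pad [278.8 215.4] 0.95 [0.4868 0.0591 0.053 ]
wrist guard_tab [278.2  84.3] 0.97 [0.4646 0.1452 0.083 ]
side start_pad [288.1 203.2] 0.73 [0.5722 0.1066 0.053 ]
side guard_tab [253.  186.9] 0.74 [0.468 0.15  0.083]
top guard_tab [247.5 247.5] 0.84 [0.4663 0.1443 0.083 ]
```

View pics/wrist3.png

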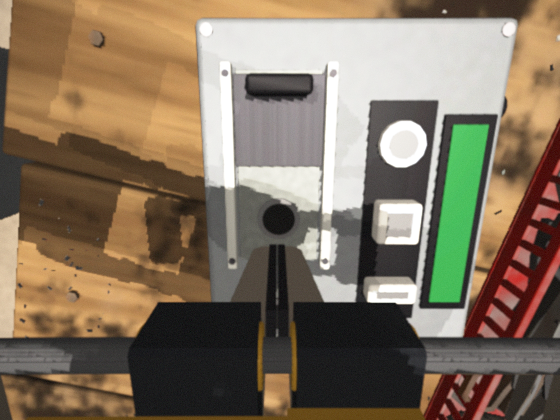

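View pics/s3z.png

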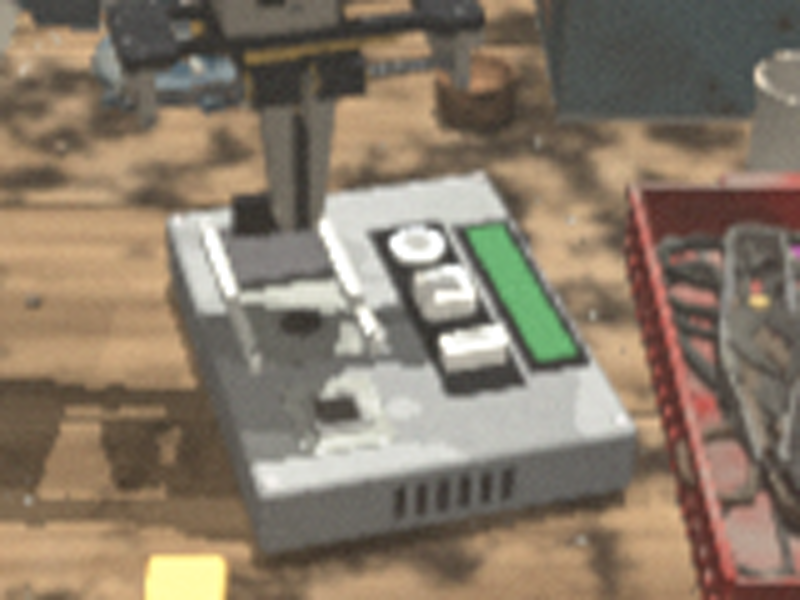

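>>> servo_tool(commands=[{"jaw": 0, "tx": 0, "ty": -2, "roll": 0, "tz": 20}, {"jaw": 0, "tx": 0, "ty": -2, "roll": 0, "tz": 42}, {"jaw": 0, "tx": 0, "ty": -2, "roll": 0, "tz": 56}, {"jaw": 0, "tx": 0, "ty": -2, "roll": 0, "tz": 63}, {"jaw": 0, "tx": 0, "ty": -2, "roll": 0, "tz": 66}, {"jaw": 0, "tx": 0, "ty": -2, "roll": 0, "tz": 66}])

```text
clock: 10.37
ee_pos: [0.4864, 0.0578, 0.0574]
orientation: [[0.97, 0.244, -0.001], [0.244, -0.97, 0.0], [-0.001, -0.0, -1.0]]
wrist_force: [-0.4, 0.3, -0.8]
width: 0.005
```

>>> servo_tool(commands=[{"jaw": 0, "tx": 0, "ty": 0, "roll": 0, "tz": 1}, {"jaw": 0, "tx": 0, "ty": 0, "roll": 0, "tz": 2}, {"jaw": 0, "tx": 0, "ty": 0, "roll": 0, "tz": 3}, {"jaw": 0, "tx": 0, "ty": 0, "roll": 0, "tz": 4}, {"jaw": 0, "tx": 0, "ty": 0, "roll": 0, "tz": 4}])

```text
clock: 10.78
ee_pos: [0.4867, 0.0576, 0.0538]
orientation: [[0.97, 0.244, 0.0], [0.244, -0.97, -0.0], [0.0, 0.0, -1.0]]
wrist_force: [-0.4, -0.3, 0.8]
width: 0.001
```

>>> servo_tool(commands=[{"jaw": 0, "tx": 0, "ty": 0, "roll": 0, "tz": 1}, {"jaw": 0, "tx": 0, "ty": 0, "roll": 0, "tz": 2}, {"jaw": 0, "tx": 0, "ty": 0, "roll": 0, "tz": 2.5}, {"jaw": 0, "tx": 0, "ty": 0, "roll": 0, "tz": 2.5}])

```text
clock: 11.12
ee_pos: [0.4868, 0.0576, 0.0519]
orientation: [[0.97, 0.244, 0.0], [0.244, -0.97, -0.0], [0.0, 0.0, -1.0]]
wrist_force: [-2.6, 0.4, 7.0]
width: 0.01
```

Contact at 7 N; a little more and hold.

>>> servo_tool(commands=[{"jaw": 0, "tx": 0, "ty": 0, "roll": 0, "tz": 0.5}, {"jaw": 0, "tx": 0, "ty": 0, "roll": 0, "tz": 1}, {"jaw": 0, "tx": 0, "ty": 0, "roll": 0, "tz": 1}, {"jaw": 0, "tx": 0, "ty": 0, "roll": 0, "tz": 1}, {"jaw": 0, "tx": 0, "ty": 0, "roll": 0, "tz": 1}, {"jaw": 0, "tx": 0, "ty": 0, "roll": 0, "tz": 1}, {"jaw": 0, "tx": 0, "ty": 0, "roll": 0, "tz": 1}, {"jaw": 0, "tx": 0, "ty": 0, "roll": 0, "tz": 1}])

```text
clock: 11.78
ee_pos: [0.4869, 0.0576, 0.0518]
orientation: [[0.97, 0.244, -0.0], [0.244, -0.97, -0.0], [-0.0, 0.0, -1.0]]
wrist_force: [-6.1, -0.2, 15.2]
width: 0.003
```

>>> servo_tool(commands=[{"jaw": 0, "tx": 0, "ty": 0, "roll": 0, "tz": -6}, {"jaw": 0, "tx": 0, "ty": 0, "roll": 0, "tz": -25}, {"jaw": 0, "tx": 0, "ty": 0, "roll": 0, "tz": -60}, {"jaw": 0, "tx": 0, "ty": 0, "roll": 0, "tz": -100}, {"jaw": 0, "tx": 0, "ty": 0, "roll": 0, "tz": -135}, {"jaw": 0, "tx": 0, "ty": 0, "roll": 0, "tz": -150}, {"jaw": 0, "tx": 0, "ty": 0, "roll": 0, "tz": -150}])

```text
clock: 12.37
ee_pos: [0.4894, 0.0573, 0.205]
orientation: [[0.97, 0.244, 0.009], [0.244, -0.97, -0.001], [0.009, 0.003, -1.0]]
wrist_force: [-0.4, 0.3, 0.6]
width: 0.006
```

Run:
```python
from h import *
o=r.observe();print(o['ee_pos'],o['wrist_force'],o['clock'])
snap('wrist','w4.png');c=snap('side','s4.png')
im=c['color'][150:270,200:360,::-1]
cv2.imwrite('pics/s4z.png',cv2.resize(im,None,fx=5,fy=5,interpolation=cv2.INTER_CUBIC))
```

```text
[0.48944858 0.05733057 0.20495857] [-0.42056074  0.34353986  0.62973787] 12.3667
```

View pics/w4.png

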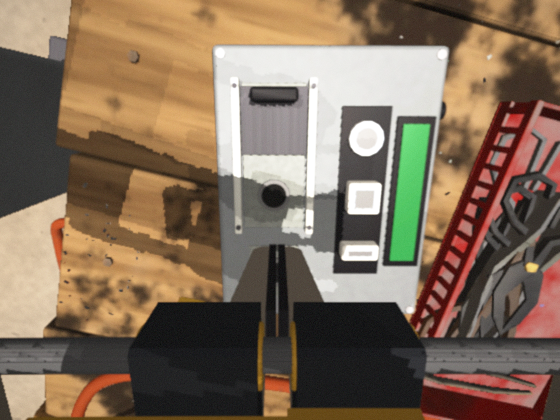

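View pics/s4z.png

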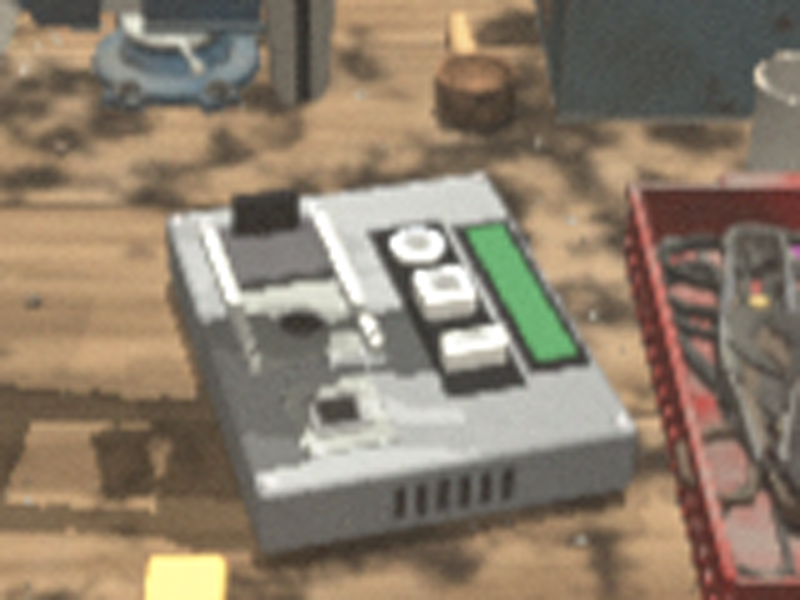

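The wrist and side pictures show the round key down, the square and oblong keys up, and the guard fully left with its tab at wrist pixel (274, 95). The start pad is clear at (274, 196), and the gripper is free.

```bash
python3 -c "
from cell import r
print(r.job_done())"
```

```text
the job is handed in; nothing more can be done
None
```

The job is done in the order asked and handed in at about 12.5 s on the robot clock. `job_done` gives no verdict, and nothing shows directly that the start pad registered.

- **Round key:** I pressed it to a hard stop. The tool tip held at z = 58.2 mm, with the force rising to 17 N. The side picture then showed it down and the oblong key up.
- **Guard:** I pushed it about 62 mm until the stop was felt at 9 N. The networks placed the tab at its fully open position, within a few millimetres.
- **Start pad:** I pressed it with about 7 N, rising to 15 N, for over 0.6 s, then released it. These readings are the ends of moves, above the 4 N needed and below the 30 N limit.
- **Final check:** the pictures showed the round key down, the square and oblong keys up, the guard open and the gripper clear, with about zero wrist force. The stop pad and the things lying around were not touched.

Two checks disagreed:
- The top and side cameras differed by about 6 mm on where the controller is. The wrist camera settled that before the guard push and the pad press.
- The side camera's network put the start pad about 10 cm off, so I ignored that reading.

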